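Scan the stock label in a tilt-out bin

TASK

Tip the blue-fronted bin fully open on its bottom hinge, pick up the hand-held barcode scanner and aim its window squarely at the middle of the label inside that bin from about 8 cm away, holding it still there for at least a second without touching the bin. At the end the scanner must lie lengthwise in the middle of its green-outlined rubber mat, window side down as it lay before (head towards either end), and the blue bin must be pushed back until it clicks fully shut. Leave the yellow bin shut and do not shift or knock over the jars, the wash bottle or the measuring cylinder.

Things in the scene. Friction and masses are not known exactly. Their poses are not given: they have to be found in the camera images.
- blue_bin (a joint): Forward tilt of the blue bin on its hinge: 0 = shut, 0.785 rad (45 deg) = fully open, at its stop. A catch holds it shut; a pull of about 6 N at the rim frees it, and past 0.1 rad a weak spring swings it fully open and keeps it there. To shut it, push its front back to 0: 2 N at the rim, about 8 N past the catch in the last 10 mm; short of the click it swings open again.
- yellow_bin (a joint): The same for the yellow-fronted bin, which stays shut.
- blue_case: Fixed grey case 120 wide, 140 deep, 195 mm high. Origin on the bench under the hinge line, at the middle of its front; x points into the case, y left, z up. Hinge line along y through (0,0,20) mm. Bin shut: blue front panel at x 0 to 6, 110 mm wide, free top rim at z 170. Behind it the bin is open from above (x 6 to 54 mm, 96 mm wide, 100 mm deep). The roof starts at x 55 (z 189 to 195).
- yellow_case: The same case with the yellow-fronted bin, standing beside the blue one (130 mm between centres, same yaw; either may be the left one).
- blue_bin_rim (a point): Middle of the top rim of the blue front panel (6 mm thick); moves with the bin. In the case's frame at x = 3, z = 170 mm with the bin shut, and about x = -104, z = 128 mm fully tipped. The slot behind the rim is free to reach into from above, with the bin shut too.
- barcode_label: White label 46 x 80 mm with black bars, on top of the cardboard box in the blue bin; origin at its centre, z out of its face, y along its long side; moves with the bin. In the case's frame: bin shut at x 80, z 140 mm, facing up, hidden under the roof; fully tipped at about x -29, z 162 mm, facing 45 deg up and forward (-x).
- scanner: Loose hand-held barcode scanner 151 long, 64 wide, 54 mm high, 0.18 kg: grey handle 36 mm wide (x -70 to 30, z 12 to 44 mm; orange trigger on top) and white head at the +x end. Lies on its head's lower edge and a foot under the tail. Origin at its underside below the grip point; x to the head, y left, z up. Nothing has to be pressed, only aimed.
- scanner_grip (a point): Best grip point, 28 mm above the scanner's underside at its origin; grip the handle across its 36 mm width (along the scanner's y) from above.
- scanner_window: Dark red window 30 x 50 mm in the scanner's head; origin at its centre, at (65,0,16) mm in the scanner's frame. Its z axis is the line of sight: forward (+x of the scanner) and 45 deg down, so a level scanner looks squarely at the fully tipped label. Reads at 50 to 120 mm, label centre within 18 mm of the line of sight, within 0.22 rad of square, held still.
- scanner_pad: Fixed black rubber mat, 190 (x) x 106 (y) x 4 mm, with a green outline; origin on the bench under its centre. The scanner ends lengthwise (x axes parallel, either way round) on its middle.
- jar_mint_a: Loose jar with a mint cap, 47 mm across, 83 mm high; origin under its centre. Bystander.
- jar_mint_b: Like jar_mint_a. Bystander.
- wash_bottle: Loose wash bottle with a red cap and bent spout, 70 x 118 x 214 mm; origin at its underside. Bystander.
- grad_cylinder: Loose measuring cylinder, foot 48 x 56 mm, tube 27 mm across, 191 mm high; origin under its centre. Bystander.
Mind the look-alikes: they are no part of the job. Leave any pink look-alike of the scanner alone.

How it is judged:
On the way, in this order (a step that is already met when the one before it is completed fails the run):
1. the blue bin is tipped fully open (over 0.72 rad) (value of joint blue_bin above 0.72 rad), for 0.3 s.
2. the held scanner is aimed at the label: 50 to 120 mm off, within 18 mm of its line of sight each way and 0.22 rad of square, still, not touching the bin, for one second (value of joint blue_bin above 0.7 rad and z of barcode_label in the frame of scanner_window between 0.05 and 0.12 m and z of scanner_window in the frame of barcode_label above 0.03 m and x of barcode_label in the frame of scanner_window between -0.018 and 0.018 m and y of barcode_label in the frame of scanner_window between -0.018 and 0.018 m and angle between the z axis of scanner_window and the z axis of barcode_label, either way round below 0.22 rad and linear speed of scanner below 0.03 m/s and angular speed of scanner below 0.25 rad/s and contact force between the fingers and scanner above 0.5 N and contact force between scanner and blue_case below 0.3 N), for 1 s.
At the end, for the whole second after the job is handed in: the scanner rests level on its mat, released, its origin within 25 mm of the mat's centre lengthwise and across, its length within 0.2 rad of the mat's (either way round); both bins are shut (under 0.03 rad); jars, wash bottle and measuring cylinder stand within 30 mm of where they stood (x of scanner in the frame of scanner_pad between -0.025 and 0.025 m and y of scanner in the frame of scanner_pad between -0.025 and 0.025 m and z of scanner in the frame of scanner_pad below 0.012 m and angle between the x axis of scanner and the x axis of scanner_pad, either way round below 0.2 rad and angle between scanner's own z axis and vertical below 0.12 rad and linear speed of scanner below 0.02 m/s and value of joint each of blue_bin, yellow_bin below 0.03 rad and distance of each of jar_mint_a, jar_mint_b, wash_bottle, grad_cylinder from where it was at the start of the episode below 0.03 m and angle between each of jar_mint_a, jar_mint_b, wash_bottle, grad_cylinder's own z axis and vertical below 0.2 rad); the robot touches nothing.
It fails at once if the yellow bin is pulled open (over 0.15 rad) (value of joint yellow_bin above 0.15 rad).
It fails at once if jar_mint_a is shifted by more than 30 mm or knocked over (distance of jar_mint_a from where it was at the start of the episode above 0.03 m or angle between jar_mint_a's own z axis and vertical above 0.4 rad).
It fails at once if jar_mint_b is shifted by more than 30 mm or knocked over (distance of jar_mint_b from where it was at the start of the episode above 0.03 m or angle between jar_mint_b's own z axis and vertical above 0.4 rad).
It fails at once if wash_bottle is shifted by more than 30 mm or knocked over (distance of wash_bottle from where it was at the start of the episode above 0.03 m or angle between wash_bottle's own z axis and vertical above 0.4 rad).
It fails at once if grad_cylinder is shifted by more than 30 mm or knocked over (distance of grad_cylinder from where it was at the start of the episode above 0.03 m or angle between grad_cylinder's own z axis and vertical above 0.4 rad).
It also fails if it takes over 72 s, if anything falls off the work surface, if the arm or the gripper's body presses on something with over 40 N, if the wrist force passes 120 N, or if a joint passes its speed limit or range.

ROBOT

A 7-joint arm with a two-finger parallel gripper is mounted at the origin on a cart in front of the work surface, level with it; the furniture and walls round the work are solid. World frame = base frame: x ahead of the robot, y to its left, z up, the work surface at z = 0. Lengths are in m, angles in rad, forces in N, time in s.
With the tool pointing down it reaches from about 0.35 to 0.9 m from the base axis. Payload 8.1 kg.
Tool frame: the origin (TCP) lies midway between the tips of the shut fingers; the grasp point (between the pads) lies 19 mm behind it (arm.pinch_z is the distance from the TCP to the grasp point, in m); z points along the fingers, y is the direction in which the jaws open and shut (so a half turn about z gives the same grasp; the last joint's range is limited). The gripper opens to 92 mm and grips with 3 to 60 N. Pads are 19 mm wide; open, the fingers measure 130 mm over their backs; the gripper's body (75 mm by 190 mm) begins 47 mm behind the grasp point.
Start: joints at [1.014, 0.434, 0.025, 1.573, -0.012, 1.134, -0.075], TCP at [0.274, -0.562, 0.227] pointing down, gripper open.
Joint ranges: [-2.62, 2.62], [-0.44, 2.09], [-1.27, 1.32], [0.08, 2.57], [-1.32, 4.46], [0.12, 2], [-2.74, 2.74]. Speed limits (rad/s): [2.22, 2.22, 3.01, 3.01, 3.14, 3.14, 3.14].

INTERFACE

Orientations are given as a rotation vector (axis times angle).
In Python, from cell import arm, eyes gives the robot as it stands.
- The arm moves only by the tool apply_moves, never from a script. Its argument "targets" is one flat list of numbers, 5 for each row, row after row: the closure, from 0 (fully open) to 1 (shut), then the shift along the tool's x, y, z each as a share of 40 cm, from -1 to 1, then the turn about the tool's z as a share of pi/2 rad, from -1 to 1. A call has 1 to 20 rows; each row shifts and turns the commanded pose from where the row before left it, along the tool's axes as they then stand; what a row does not reach is not made up. A row lasts 1/8 s, in which the tool goes at most 62.5 mm and 10.7 degrees, less where a joint would pass 70% of its speed; a pose out of reach is approached as far as the arm can. A call with a number of a shift or a turn outside -1 to 1 is refused whole. A call with a gripper value outside its range is refused whole. The fingers move at their own pace and stop on an object; "grip_force" is the grip in N (left out, the last holds). Time passes only in rows, so rows that do not move let the fingers close. It gives the time, the measured TCP pose, the force and the opening at its end, in the units of the state.
- arm.observe(): the state, without advancing time (a new reading comes with each control period).
- eyes.get_image(name): name is "side" or "top" or "wrist"; returns the picture (400x640x3 uint8, red, green, blue); there is no depth.
- eyes.camera_params(name): a dict with "camera_matrix" (3x3 intrinsics, pixels), "xyz" and "attitude" of the camera in the world; the wrist camera has in their place "hand_eye" (4x4, takes a point from camera to tool coordinates, whose origin is the TCP and whose axes are the flange's). Camera axes: x right, y down, z forward; pixel columns grow to the right and rows downward; lengths in m; the calibration is good to about 2 mm. A picture is of the moment at which its call begins: read the wrist's pose just before it. camera_params takes no time and is no camera call.
- arm.sign_off(): hands the job in, once; it reports no verdict.
The state is a dict: "clock": time; "joints": joint angles; "dq": joint speeds; "joint_efforts": joint torques, N m; "position": TCP position; "ee_rot": TCP orientation; "force": force on the tool from outside, world axes, zero at the start; "ft_torque": the same for the moment, N m; "width": opening from 0.0 (shut) to 1.0 (fully open).
Only numpy, scipy, OpenCV 4.12 (cv2) and the standard library are available. Lean on these libraries where they do the work, as an engineer would, in place of code of your own. Each camera call takes 0.05 s, during which the arm holds its last target.

## Working session

There is one attempt and no reset: what is moved stays moved. The work goes in short steps, Python scripts to look and compute and a tool call to move; the robot and the scene stay as the last step left them, time stands still between calls to the robot, and variables do not carry over. Pictures are saved under pics/ and viewed, and the job is handed in when it is done.

Besides the shell and the picture viewer there is one more tool, called after ">>>" as name(argument=value, ...) on one line, values as JSON. apply_moves: Moves the arm, as the interface text tells. Its arguments: {"type":"object","properties":{"targets":{"type":"array"},"grip_force":{"type":"number"}},"required":["targets"]}

```bash
mkdir -p pics; ls
python3 - <<'E'
from cell import arm, eyes
import cv2,numpy as np
s=arm.observe();print(s)
for n in ("side","top","wrist"):
    im=eyes.get_image(n);cv2.imwrite(f"pics/{n}0.png",im[:,:,::-1]);print(n,eyes.camera_params(n))
E
```

```text
pics
{'clock': 0.0, 'joints': array([ 1.01442778,  0.43520465,  0.02496578,  1.57410793, -0.01162187,
        1.13401263, -0.07509062]), 'dq': array([-0.0013484 , -0.00080714, -0.000198  ,  0.00062543, -0.00041462,
        0.00096954,  0.00070296]), 'joint_efforts': array([-1.76034897e-03, -6.67863107e+01,  9.83739384e-01, -3.14456570e+01,
       -6.06943807e-02,  4.30086418e-02,  1.58073799e-04]), 'position': array([ 0.2737005 , -0.56130036,  0.2259521 ]), 'ee_rot': array([-3.05962583e+00, -7.06240819e-01,  7.43655578e-04]), 'force': array([-0.0294717 , -0.54288198, -0.30159631]), 'ft_torque': array([0.03450203, 0.00499834, 0.01667229]), 'width': 1.0024401855328617}
side {'camera_matrix': array([[393.34871472,   0.        , 317.2475933 ],
       [  0.        , 393.34871472, 201.19220487],
       [  0.        ,   0.        ,   1.        ]]), 'xyz': array([0.1950561 , 0.72045666, 0.792823  ]), 'attitude': array([-0.62856384,  2.5807478 , -1.26747548])}
top {'camera_matrix': array([[390.23880948,   0.        , 322.64139652],
       [  0.        , 390.23880948, 201.35978292],
       [  0.        ,   0.        ,   1.        ]]), 'xyz': array([ 0.41189878, -0.02308568,  1.44046744]), 'attitude': array([-2.17299236,  2.15864302, -0.1261747 ])}
wrist {'camera_matrix': array([[293.93424904,   0.        , 322.65437373],
       [  0.        , 293.93424904, 195.26887107],
       [  0.        ,   0.        ,   1.        ]]), 'hand_eye': array([[ 6.55275551e-05, -9.63978560e-01, -2.65979946e-01,
         7.20413404e-02],
       [ 9.99998856e-01, -3.38866791e-04,  1.47450139e-03,
        -5.27555220e-05],
       [-1.51151950e-03, -2.65979738e-01,  9.63977434e-01,
        -1.58346439e-01],
       [ 0.00000000e+00,  0.00000000e+00,  0.00000000e+00,
         1.00000000e+00]])}
```

View pics/top0.png

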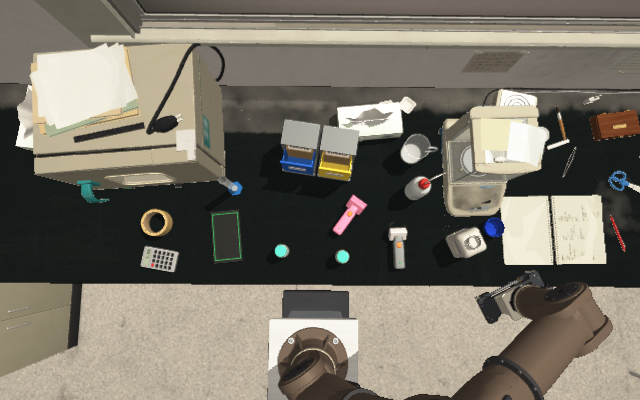

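View pics/side0.png

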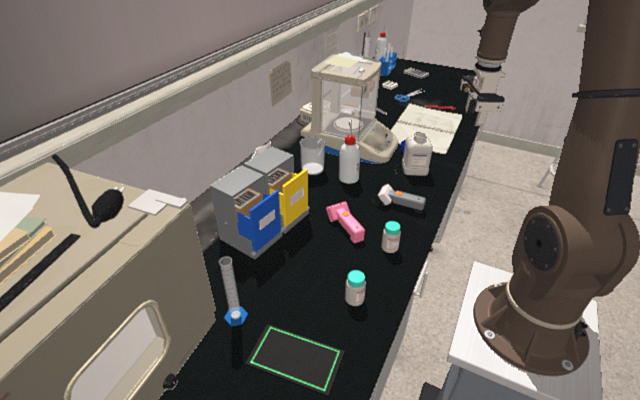

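```bash
python3 - <<'E'
import cv2
im=cv2.imread("pics/top0.png")
cv2.imwrite("pics/top0_l.png",cv2.resize(im[40:220,130:370],None,fx=3.3,fy=3.3,interpolation=cv2.INTER_CUBIC))
cv2.imwrite("pics/top0_r.png",cv2.resize(im[40:220,340:580],None,fx=3.3,fy=3.3,interpolation=cv2.INTER_CUBIC))
E
python3 - <<'E'
import cv2
im=cv2.imread("pics/top0.png")
cv2.imwrite("pics/t_bins.png",cv2.resize(im[105:195,260:380],None,fx=6.5,fy=6.5,interpolation=cv2.INTER_CUBIC))
cv2.imwrite("pics/t_pad.png",cv2.resize(im[170:270,190:310],None,fx=6,fy=6,interpolation=cv2.INTER_CUBIC))
cv2.imwrite("pics/t_sc.png",cv2.resize(im[190:280,325:445],None,fx=6.5,fy=6.5,interpolation=cv2.INTER_CUBIC))
im=cv2.imread("pics/side0.png")
cv2.imwrite("pics/s_bins.png",cv2.resize(im[140:270,200:330],None,fx=4.6,fy=4.6,interpolation=cv2.INTER_CUBIC))
E
```

```text
(no output)
```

View pics/t_bins.png

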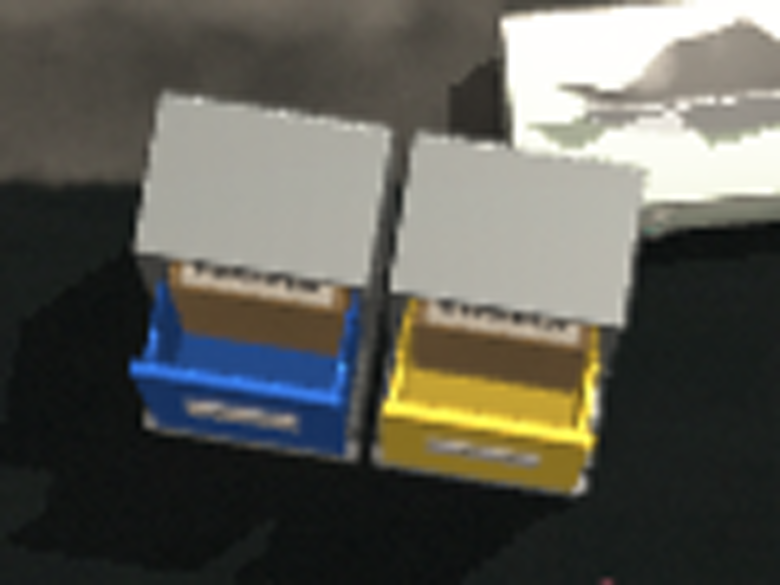

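View pics/t_pad.png

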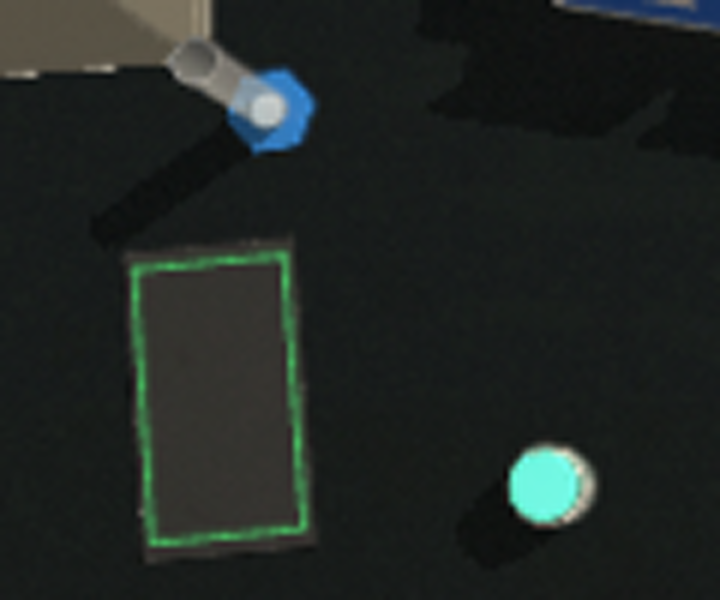

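View pics/t_sc.png

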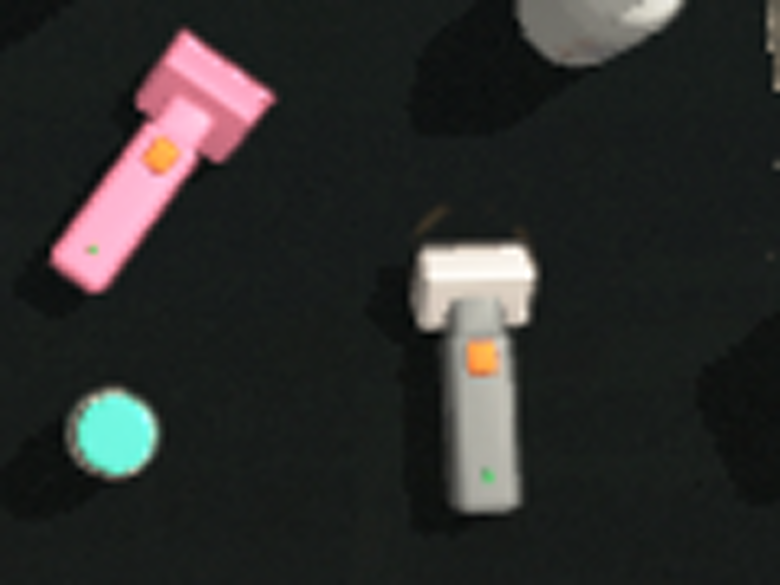

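View pics/s_bins.png

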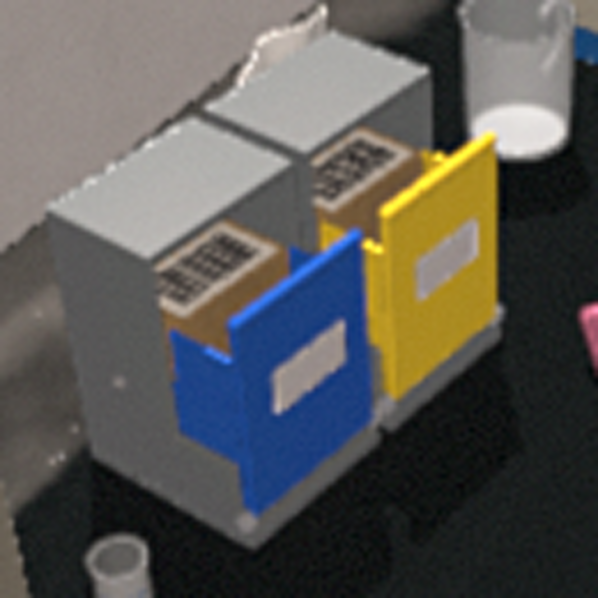

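```bash
cat > h.py <<'E'
import numpy as np
from scipy.spatial.transform import Rotation as R
from cell import arm, eyes
P={n:eyes.camera_params(n) for n in("top","side","wrist")}
def campose(n,s=None):
    p=P[n]
    if n!="wrist": return R.from_rotvec(p["attitude"]).as_matrix(),np.array(p["xyz"])
    T=p["hand_eye"];s=s or arm.observe();Rt=R.from_rotvec(s["ee_rot"]).as_matrix()
    return Rt@T[:3,:3],Rt@T[:3,3]+s["position"]
def ray(n,u,v,z,s=None):
    M,c=campose(n,s);d=M@np.linalg.solve(P[n]["camera_matrix"],[u,v,1.]);return c+d*(z-c[2])/d[2]
def proj(n,X,s=None):
    M,c=campose(n,s);q=(np.atleast_2d(X)-c)@M;q=q@P[n]["camera_matrix"].T;return q[:,:2]/q[:,2:]
def uncrop(pts,off,sc): return (np.array(pts,float)+.5)/sc-.5+np.array(off)
E
python3 - <<'E'
from h import *
np.set_printoptions(precision=4,suppress=True)
def show(name,pts,off,sc,z,n="top"):
    q=np.array([ray(n,u,v,z) for u,v in uncrop(pts,off,sc)]);print(name);print(q);return q
o=(260,105)
b=show("blueroof",[(136,252),(162,92),(390,128),(368,288)],o,6.5,.195)
y=show("yelroof",[(392,290),(415,130),(643,168),(625,328)],o,6.5,.195)
def yaw(a,b):d=b-a;return np.arctan2(d[1],d[0]),np.linalg.norm(d[:2])
print([yaw(q[0],q[1]) for q in(b,y)],[yaw(q[3],q[2]) for q in(b,y)],[yaw(q[3],q[0]) for q in(b,y)],yaw(b[:,:].mean(0),y.mean(0)))
r=show("rim",[(133,370),(350,398)],o,6.5,.170)
print(yaw(r[1],r[0]))
p=show("pad",[(125,255),(292,238),(315,542),(147,562)],(190,170),6,.004);print(p.mean(0),yaw(p[3],p[0]),yaw(p[2],p[1]),yaw(p[1],p[0]))
g=show("green",[(135,268),(287,255),(305,530),(152,543)],(190,170),6,.004);print(g.mean(0),yaw(g[3],g[0]),yaw(g[2],g[1]))
s=show("scan tail,neck",[(455,510),(520,507),(445,340),(512,335)],(325,190),6.5,.044)
print(yaw(s[0],s[2]),yaw(s[1],s[3]),s[:2].mean(0),s[2:].mean(0),yaw(s[0],s[1]))
show("head",[(415,330),(530,322),(420,250),(535,245)],(325,190),6.5,.050)
show("jars",[(545,485)],(190,170),6,.083);show("jarb",[(113,433)],(325,190),6.5,.083)
show("cyl",[(270,110)],(190,170),6,.01);show("bottle cap",[(0,0)],(424,183),1,.17)
show("pink head",[(185,35),(270,100)],(325,190),6.5,.05)
E
```

```text
blueroof
[[ 0.7416  0.1107  0.195 ]
 [ 0.8245  0.099   0.195 ]
 [ 0.8067 -0.0164  0.195 ]
 [ 0.724  -0.006   0.195 ]]
yelroof
[[ 0.7231 -0.0181  0.195 ]
 [ 0.8058 -0.0291  0.195 ]
 [ 0.7869 -0.1443  0.195 ]
 [ 0.7045 -0.1349  0.195 ]]
[(np.float64(-0.13921844715372161), np.float64(0.08374255482316452)), (np.float64(-0.1326266017386505), np.float64(0.08341584319038066))] [(np.float64(-0.12556723130388972), np.float64(0.08334598364690206)), (np.float64(-0.11288604755402924), np.float64(0.08295121630807824))] [(np.float64(1.421116334775875), np.float64(0.1179798235485418)), (np.float64(1.4132256085073625), np.float64(0.11833166954749924))] (np.float64(-1.7188153303264975), np.float64(0.12980800199402978))
rim
[[0.6867 0.1137 0.17  ]
 [0.673  0.003  0.17  ]]
(np.float64(1.447705362063197), np.float64(0.11154597982246421))
pad
[[0.5308 0.3847 0.004 ]
 [0.542  0.2825 0.004 ]
 [0.357  0.2629 0.004 ]
 [0.3444 0.3642 0.004 ]]
[0.4435 0.3236 0.004 ] (np.float64(0.10942107703347516), np.float64(0.1875517197344149)) (np.float64(0.10545413228509679), np.float64(0.18603326927493627)) (np.float64(1
[... 298 characters left out ...]
0260379762))
scan tail,neck
[[ 0.3334 -0.2846  0.044 ]
 [ 0.3353 -0.3201  0.044 ]
 [ 0.4254 -0.2805  0.044 ]
 [ 0.4284 -0.3173  0.044 ]]
(np.float64(0.04535304747995559), np.float64(0.09206558853014923)) (np.float64(0.030018706424242893), np.float64(0.09314780835819043)) [ 0.3344 -0.3023  0.044 ] [ 0.4269 -0.2989  0.044 ] (np.float64(-1.519255699831503), np.float64(0.035472157682608224))
head
[[ 0.4307 -0.263   0.05  ]
 [ 0.4354 -0.326   0.05  ]
 [ 0.4743 -0.2663  0.05  ]
 [ 0.4775 -0.3294  0.05  ]]
jars
[[0.3933 0.116  0.083 ]]
jarb
[[ 0.3748 -0.0964  0.083 ]]
cyl
[[0.6206 0.2972 0.01  ]]
bottle cap
[[ 0.618  -0.3621  0.17  ]]
pink head
[[ 0.5922 -0.1378  0.05  ]
 [ 0.5564 -0.1846  0.05  ]]
```

>>> apply_moves(targets=[1,0,0,-0.1,0.1,1,0,0,-0.1,0.1,1,0,0,-0.1,0.1,1,0,0,0,0.082,1,0,-0.1,0,0,1,0,-0.1,0,0,1,0,-0.1,0,0,1,0,-0.1,0,0,1,0,-0.1,0,0,1,0,-0.1,0,0,1,0,-0.1,0,0,1,0,-0.1,0,0,1,0,-0.1,0,0,1,0,-0.1,0,0,1,0,0,0,0])

```text
clock: 2.02
position: [0.3326, -0.1635, 0.3468]
ee_rot: [-3.134, 0.222, -0.0]
force: [0.1, -0.2, 0.8]
width: 0.002
```

>>> apply_moves(targets=[1,0.1,-0.085,0,0,1,0.1,-0.085,0,0,1,0.1,-0.085,0,0,1,0.1,-0.085,0,0,1,0.1,-0.085,0,0,1,0.1,-0.085,0,0,1,0.0,-0.085,0,0,1,0.0,-0.085,0,0,1,0,0,0,0,1,0,0,0,0])

```text
clock: 3.28
position: [0.6096, 0.0665, 0.3463]
ee_rot: [3.132, -0.231, -0.001]
force: [-0.3, 0.3, 0.2]
width: 0.004
```

Run:
```python
from h import *
import cv2
s=arm.observe();print(s["position"],s["ee_rot"])
im=eyes.get_image("wrist");cv2.imwrite("pics/w1.png",cv2.resize(im[:,:,::-1],None,fx=1.25,fy=1.25))
o=np.array([.678,.0605,0]);Rc=R.from_euler("z",-.147).as_matrix()
c=np.array([[0,.055,.17],[0,-.055,.17],[.055,.06,.195],[.055,-.06,.195],[.003,0,.17],[.14,.06,.195],[.14,-.06,.195]])@Rc.T+o
print(proj("wrist",c,s)*1.25)
```

```text
[0.60962124 0.06647688 0.34626983] [ 3.13178634e+00 -2.31426164e-01 -7.31644287e-04]
[[335.77867433 147.00924825]
 [460.71968744 146.94653578]
 [320.18559409  73.93553269]
 [475.01085389  73.92789501]
 [398.25933909 143.44498264]
 [312.97140818 -55.60605308]
 [481.12396975 -55.47944981]]
```

View pics/w1.png

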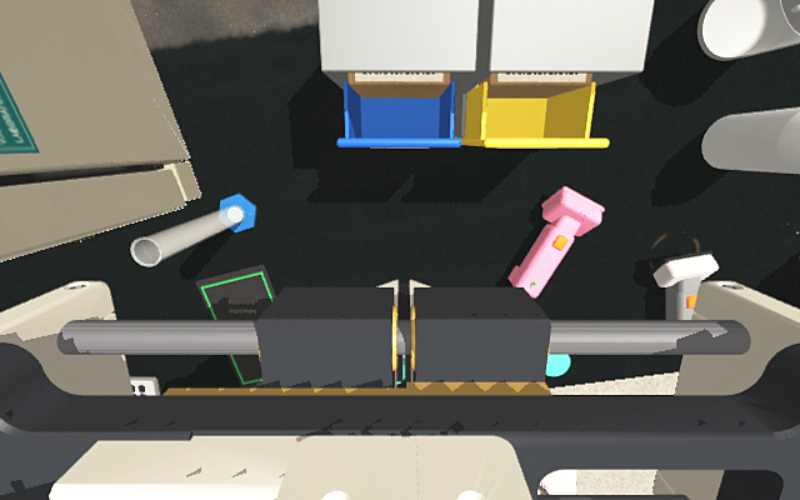

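>>> apply_moves(targets=[1,0.1,-0.01,0,0,1,0.1,0,0,0,1,0.04,0,0.05,0,1,0,0,0.1,0,1,0,0,0.1,0,1,0,0,0.1,0,1,0,0,0.05,0,1,0,0,0,0,1,0,0,0,0])

```text
clock: 4.45
position: [0.7051, 0.0576, 0.1876]
ee_rot: [-3.133, 0.231, -0.002]
force: [-0.3, 0.1, 1.1]
width: 0.006
```

Run:
```python
from h import *
import cv2
s=arm.observe();print(s["position"],s["force"])
im=eyes.get_image("side");cv2.imwrite("pics/s1.png",cv2.resize(im[100:300,150:390,::-1],None,fx=3,fy=3,interpolation=cv2.INTER_CUBIC))
```

```text
[0.70514457 0.05757703 0.18761484] [-0.26000511  0.12656545  1.08585474]
```

View pics/s1.png

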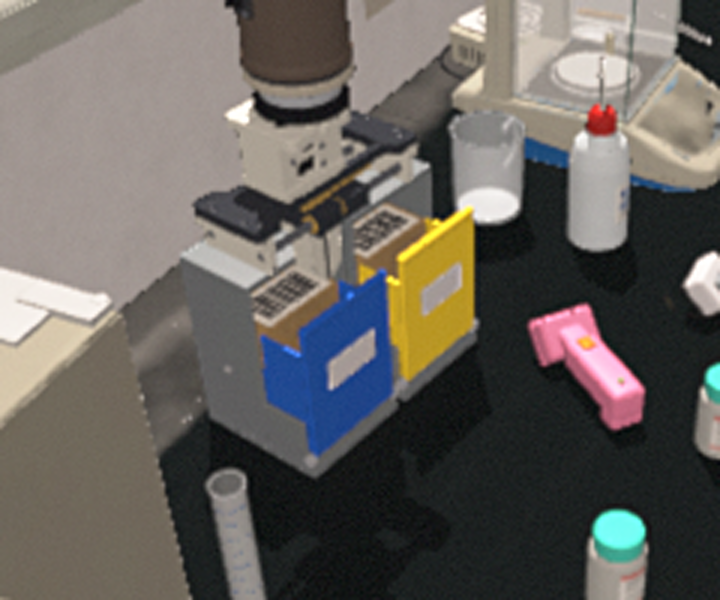

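>>> apply_moves(targets=[1,0,0,0.045,0,1,0,0,0.045,0,1,0,0,0,0,1,-0.025,0,0,0,1,-0.025,0,0,0,1,-0.025,0,0,0,1,-0.025,0,0,0,1,-0.03,0,0,0,1,-0.03,0,0,0,1,-0.03,0,0,0,1,-0.03,0,0,0,1,0,0,0,0])

```text
clock: 6.0
position: [0.6171, 0.0711, 0.1509]
ee_rot: [3.133, -0.229, -0.0]
force: [0.7, -0.7, 0.6]
width: 0.005
```

Run:
```python
from h import *
import cv2
s=arm.observe();print(s["position"],s["force"])
im=eyes.get_image("side");cv2.imwrite("pics/s2.png",cv2.resize(im[100:300,150:390,::-1],None,fx=3,fy=3,interpolation=cv2.INTER_CUBIC))
```

```text
[0.61705463 0.0710977  0.15091661] [ 0.67281329 -0.69632959  0.60647389]
```

View pics/s2.png

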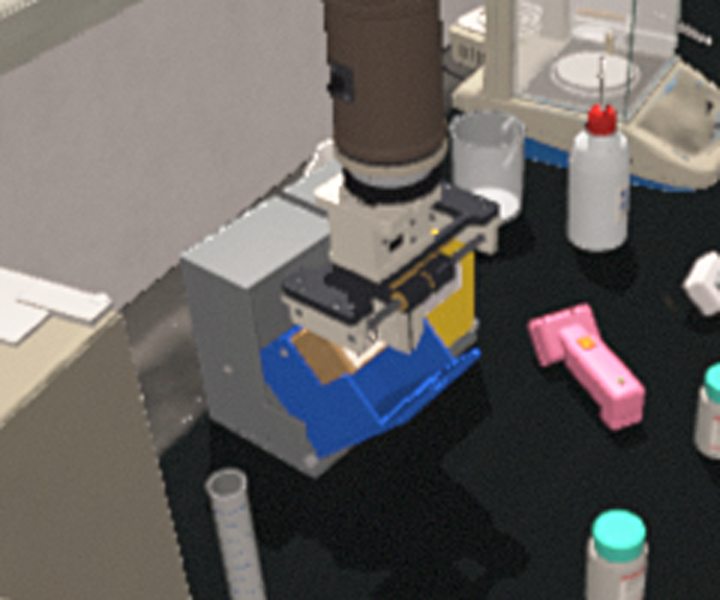

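>>> apply_moves(targets=[1,0,0,-0.1,0,1,0,0,-0.1,0,1,0,0,-0.1,0,1,0,0,-0.1,-0.06,1,0,0,-0.1,-0.057,0,-0.07,0.1,0,0,0,-0.07,0.1,0,0,0,-0.07,0.1,0,0,0,-0.07,0.1,0,0,0,-0.07,0.1,0,0,0,-0.07,0.1,0,0,0,-0.07,0.1,0,0,0,-0.07,0.1,0,0,0,-0.07,0.1,0,0,0,-0.05,0,0,0,0,0,0,0,0,0,0,0,0,0])

```text
clock: 8.18
position: [0.3606, -0.2981, 0.351]
ee_rot: [3.141, 0.062, 0.001]
force: [-0.3, 0.0, -1.0]
width: 0.996
```

Run:
```python
from h import *
import cv2
s=arm.observe();print(s["position"],s["ee_rot"])
im=eyes.get_image("wrist");cv2.imwrite("pics/w3.png",cv2.resize(im[:,:,::-1],None,fx=1.25,fy=1.25))
im=eyes.get_image("side");cv2.imwrite("pics/s3.png",cv2.resize(im[100:300,150:390,::-1],None,fx=3,fy=3,interpolation=cv2.INTER_CUBIC))
def bx(o,yaw,L): return np.array(L)@R.from_euler("z",yaw).as_matrix().T+np.array(o)
print(proj("wrist",bx([.4044,-.2997,0],.037,[[-.07,.018,.044],[-.07,-.018,.044],[.03,.018,.044],[.03,-.018,.044],[.081,0,.03]]),s)*1.25)
L=bx([.678,.0605,0],-.147,[[-.104,.055,.128],[-.104,-.055,.128],[-.029,0,.162]])
print((proj("side",L)-[150,100])*3)
```

```text
[ 0.36059934 -0.29809652  0.35097263] [3.14090921e+00 6.17550029e-02 1.36897157e-03]
[[391.51570201 222.01420074]
 [419.37537675 222.07100723]
 [391.01448544 141.66944555]
 [420.51817361 141.74260904]
 [405.85059601  98.36506666]]
[[400.52448428 418.92396295]
 [480.52126449 348.83703707]
 [371.85406023 318.51547751]]
```

View pics/w3.png

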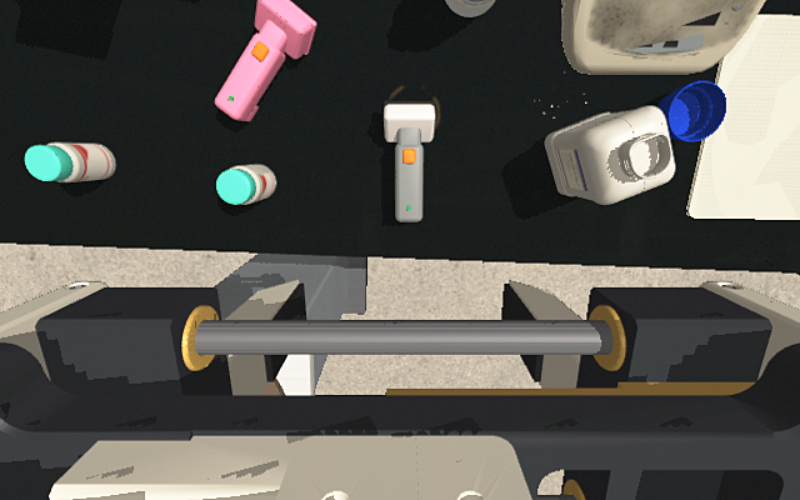

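View pics/s3.png

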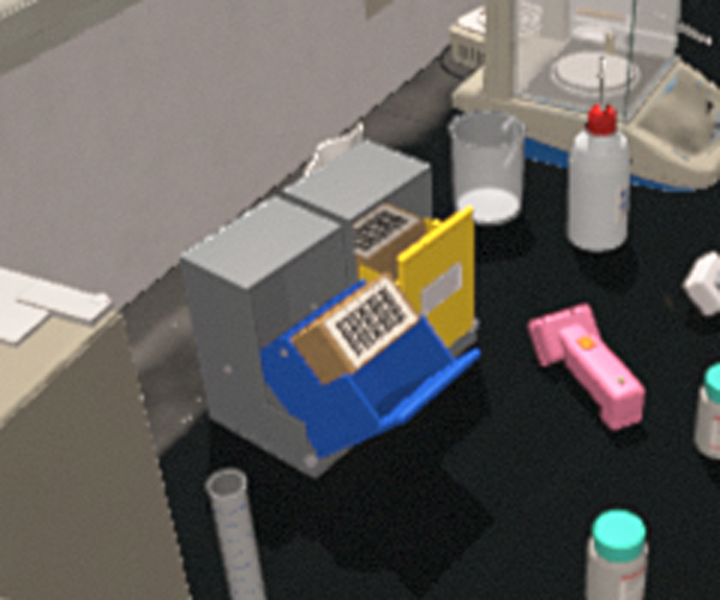

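>>> apply_moves(targets=[0,0.06,0.015,0.05,0,0,0.05,0,0.1,0,0,0,0,0.1,0,0,0,0,0.1,0,0,0,0,0.1,0,0,0,0,0.1,0,0,0,0,0.1,0,0,0,0,0.1,0,0,0,0,0,0,0,0,0,0,0])

```text
clock: 9.52
position: [0.4048, -0.3034, 0.0518]
ee_rot: [3.141, 0.06, 0.002]
force: [0.6, 0.3, 1.1]
width: 1.001
```

Run:
```python
from h import *
import cv2
s=arm.observe();print(s["position"],s["ee_rot"],s["force"])
im=eyes.get_image("wrist");cv2.imwrite("pics/w4.png",cv2.resize(im[:,:,::-1],None,fx=1.25,fy=1.25))
```

```text
[ 0.40484901 -0.30342249  0.05178589] [3.14059827e+00 6.01680981e-02 1.61522647e-03] [0.58155202 0.28147063 1.11074516]
```

View pics/w4.png

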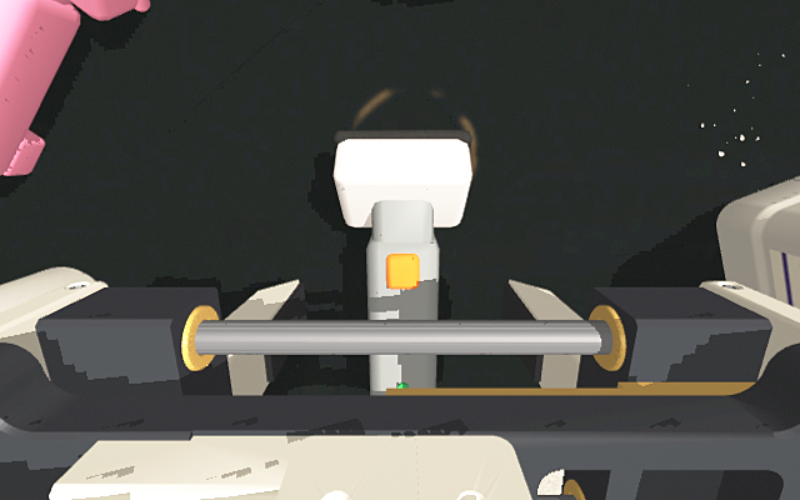

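>>> apply_moves(targets=[0,0,0,0.05,0,0,0,0,0.055,0,0,0,0,0,0,1,0,0,0,0,1,0,0,0,0,1,0,0,0,0,1,0,0,0,0,1,0,0,0,0], grip_force=40)

```text
clock: 10.58
position: [0.4038, -0.3035, 0.0088]
ee_rot: [3.141, 0.059, 0.0]
force: [0.4, 0.2, 0.0]
width: 0.506
```

>>> apply_moves(targets=[1,0,0,0,0,1,0,0,0,0,1,0,0,0,0,1,0,0,0,0])

```text
clock: 11.08
position: [0.4037, -0.3034, 0.0087]
ee_rot: [-3.141, -0.059, 0.0]
force: [0.6, 0.3, 0.5]
width: 0.39
```

>>> apply_moves(targets=[1,0,0,-0.05,0,1,0,0,-0.1,0,1,0,0,-0.1,0,1,0,0,-0.1,0,1,0,0,-0.1,0,1,0,0,-0.1,0.06,1,0,0,-0.1,0.0575,1,0.02,-0.1,0,0,1,0,-0.1,0,0,1,0,-0.1,0,0,1,0,-0.1,0,0,1,0,-0.1,0,0,1,0,-0.1,0,0,1,0,-0.1,0,0,1,0,-0.1,0,0,1,0,-0.1,0,0,1,0,-0.1,0,0])

```text
clock: 13.2
position: [0.47, 0.0921, 0.2685]
ee_rot: [3.133, -0.231, -0.001]
force: [0.8, -0.0, -1.2]
width: 0.386
```

>>> apply_moves(targets=[1,0,0,0,0,1,0,0,0,0])

```text
clock: 13.45
position: [0.47, 0.0905, 0.2684]
ee_rot: [3.132, -0.231, -0.001]
force: [0.1, -0.2, -1.8]
width: 0.392
```

Run:
```python
from h import *
import cv2
s=arm.observe();print(s["position"],s["ee_rot"],s["force"],s["width"])
im=eyes.get_image("wrist");cv2.imwrite("pics/w5.png",cv2.resize(im[:,:,::-1],None,fx=1.25,fy=1.25))
im=eyes.get_image("side");cv2.imwrite("pics/s5.png",cv2.resize(im[100:300,150:390,::-1],None,fx=3,fy=3,interpolation=cv2.INTER_CUBIC))
L=np.array([[-.104,.055,.128],[-.104,-.055,.128],[-.029,0,.162]])@R.from_euler("z",-.147).as_matrix().T+[.678,.0605,0]
print(proj("wrist",L,s)*1.25, L[2])
```

```text
[0.46999532 0.09048875 0.26836254] [ 3.13235694e+00 -2.30693070e-01 -1.23047200e-03] [ 0.13174329 -0.23369206 -1.8168709 ] 0.39207924607541333
[[329.56988318  96.10071911]
 [474.51578246  96.14131567]
 [401.89408407 -41.16670794]] [0.64931277 0.06474766 0.162     ]
```

View pics/w5.png

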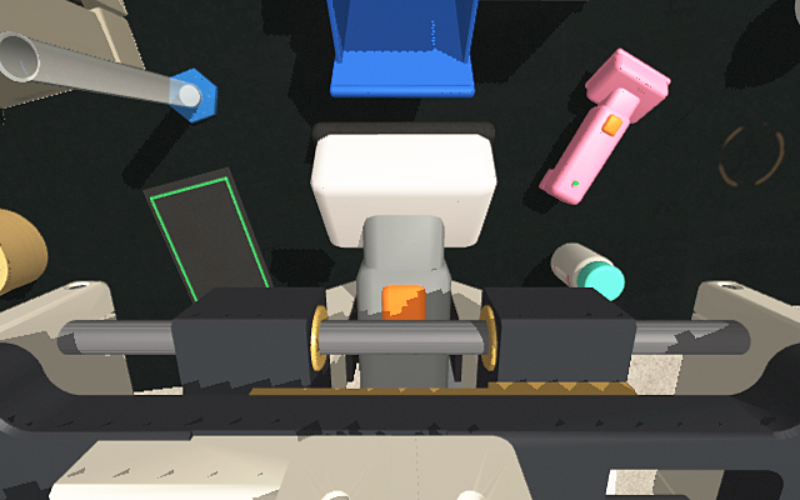

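View pics/s5.png

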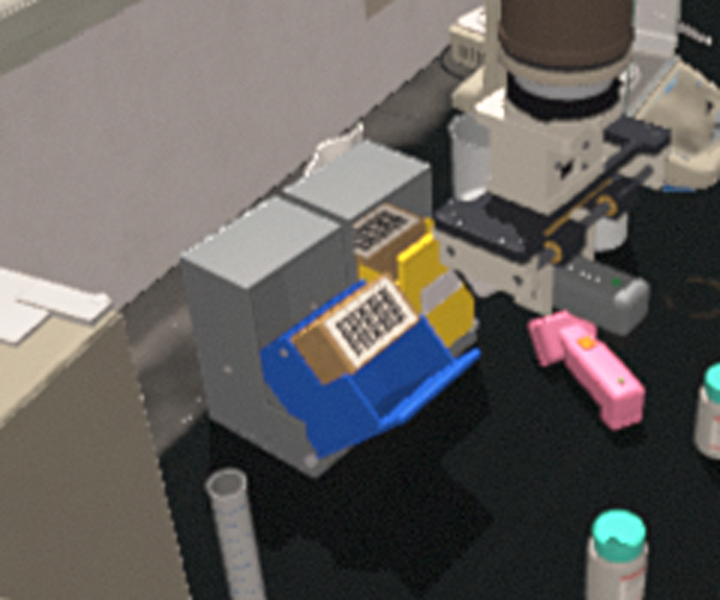

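>>> apply_moves(targets=[1,0.05,0,0.04,0,1,0.05,0,0.05,0,1,0.05,0,0.05,0,1,0,0,0,0,1,0,0,0,0,1,0,0,0,0,1,0,0,0,0])

```text
clock: 14.42
position: [0.5295, 0.0824, 0.2135]
ee_rot: [3.133, -0.23, 0.002]
force: [-0.4, -0.9, -1.1]
width: 0.393
```

Run:
```python
from h import *
import cv2
s=arm.observe();print(s["position"],s["ee_rot"],s["force"],s["dq"])
im=eyes.get_image("wrist");cv2.imwrite("pics/w6.png",cv2.resize(im[:,:,::-1],None,fx=1.25,fy=1.25))
im=eyes.get_image("side");cv2.imwrite("pics/s6.png",cv2.resize(im[100:300,150:390,::-1],None,fx=3,fy=3,interpolation=cv2.INTER_CUBIC))
Rt=R.from_rotvec(s["ee_rot"]).as_matrix()
# scanner frame: x=tool x, z=-tool z ; origin is TCP +? 
o=s["position"]-np.array([0,0,.0087]); w=o+Rt[:,0]*.065+np.array([0,0,.016]); wz=(Rt[:,0]+Rt[:,2])/2**.5
L=np.array([[-.029,0,.162]])@R.from_euler("z",-.147).as_matrix().T+[.678,.0605,0]
d=L[0]-w; t=d@wz; print("range",t,"off",d-t*wz)
```

```text
[0.5295281  0.08237267 0.21345434] [ 3.13309749e+00 -2.30492011e-01  1.66066594e-03] [-0.43513922 -0.8823931  -1.14986227] [ 0.00017683  0.0036673   0.00160716 -0.00124952  0.00143537 -0.00180469
 -0.00031045]
range 0.08124263012087882 off [-0.00140468  0.00030017 -0.00143651]
```

View pics/w6.png

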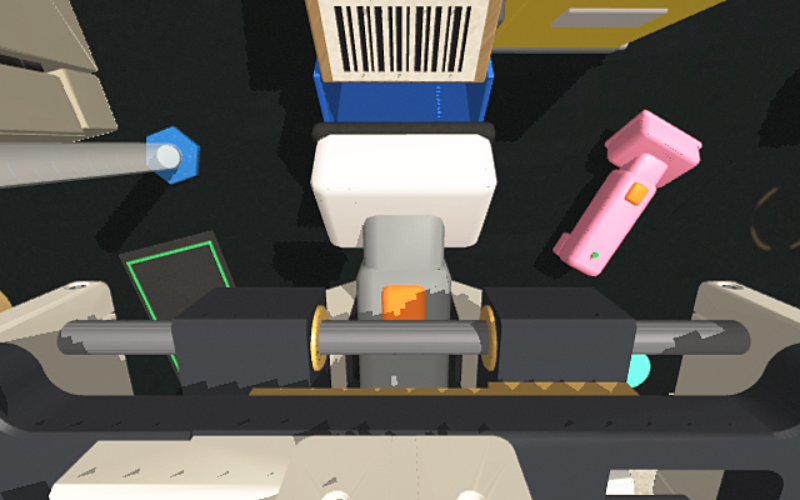

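View pics/s6.png

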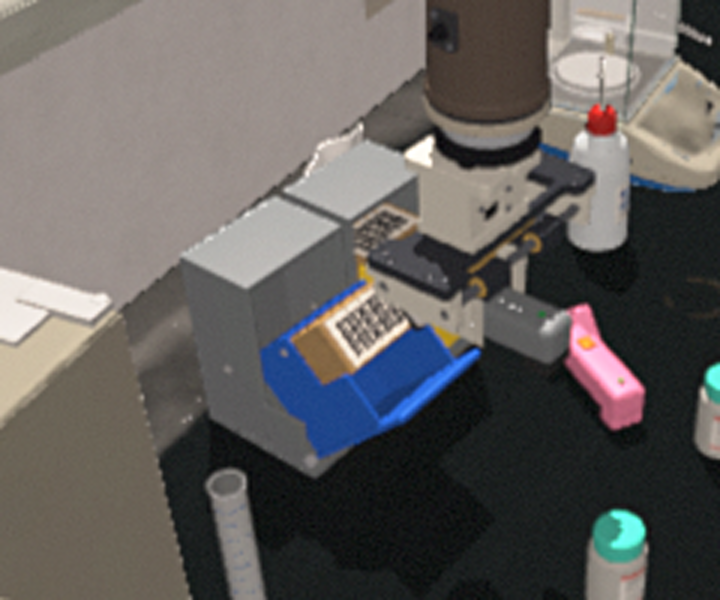

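>>> apply_moves(targets=[1,0,0,0,0,1,0,0,0,0,1,0,0,0,0,1,0,0,0,0,1,0,0,0,0,1,0,0,0,0,1,0,0,0,0,1,0,0,0,0,1,0,0,0,0,1,0,0,0,0,1,0,0,0,0,1,0,0,0,0,1,0,0,0,0,1,0,0,0,0])

```text
clock: 16.27
position: [0.5296, 0.0823, 0.2127]
ee_rot: [3.133, -0.231, -0.0]
force: [0.0, -0.4, -1.5]
width: 0.39
```

Run:
```python
from h import *
import cv2
s=arm.observe();print(s["position"],s["force"])
Rt=R.from_rotvec(s["ee_rot"]).as_matrix();S=np.stack([Rt[:,0],-Rt[:,1],-Rt[:,2]],1)
o=s["position"]-np.array([0,0,.0087])
pts=np.array([[-.07,.018,.044],[-.07,-.018,.044],[-.07,.018,.012],[-.07,-.018,.012],[-.02,.018,.044]])@S.T+o
q=proj("side",pts);print((q-[280,170])*5)
im=eyes.get_image("side");c=np.ascontiguousarray(cv2.resize(im[170:240,280:380,::-1],None,fx=5,fy=5,interpolation=cv2.INTER_CUBIC))
for p in (q-[280,170])*5: cv2.circle(c,(int(p[0]),int(p[1])),4,(0,0,255),1)
cv2.imwrite("pics/s7.png",c)
```

```text
[0.52964553 0.08228605 0.21271494] [ 0.04643029 -0.41996274 -1.51082293]
[[265.24746796 208.22805365]
 [309.78014164 167.18885616]
 [262.82559558 263.59951251]
 [306.45271991 222.02554772]
 [172.54722156 166.50241195]]
```

View pics/s7.png

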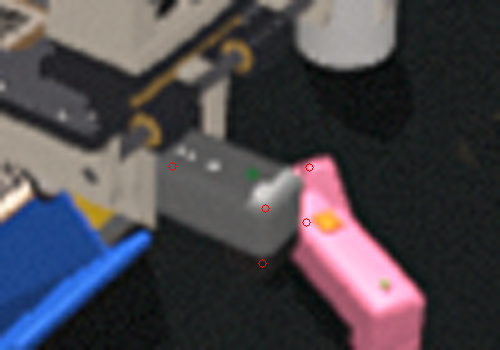

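>>> apply_moves(targets=[1,-0.05,0,-0.02,0,1,-0.1,0,-0.03,0,1,-0.05,0,0,0,1,0,0,0,-0.08,1,0,0,0,-0.077,1,0.04,-0.1,0,0,1,0,-0.1,0,0,1,0,-0.1,0,0,1,0,-0.1,0,0,1,0,-0.1,0,0,1,0,-0.073,0,0,1,0,0,0.1,0,1,0,0,0.1,0,1,0,0,0.1,0,1,0,0,0.1,0,1,0,0,0.05,0,1,0,0,0,0,1,0,0,0,0])

```text
clock: 18.58
position: [0.4441, 0.3242, 0.0536]
ee_rot: [-3.137, -0.156, -0.002]
force: [-0.4, 0.2, -1.2]
width: 0.393
```

Run:
```python
from h import *
import cv2
s=arm.observe();print(s["position"],s["ee_rot"],s["force"],s["width"])
im=eyes.get_image("wrist");cv2.imwrite("pics/w8.png",cv2.resize(im[:,:,::-1],None,fx=1.25,fy=1.25))
im=eyes.get_image("side");cv2.imwrite("pics/s8.png",im[:,:,::-1])
c=np.array([[.095,.053,.004],[.095,-.053,.004],[-.095,.053,.004],[-.095,-.053,.004]])@R.from_euler("z",.1).as_matrix().T+[.4435,.3236,0]
print(proj("wrist",c,s)*1.25)
```

```text
[0.4441473  0.32423945 0.05363497] [-3.13687659e+00 -1.56174318e-01 -1.55484220e-03] [-0.40316935  0.21883768 -1.20535546] 0.39273143020090096
[[304.23114257  99.4067649 ]
 [504.25758587  99.32600579]
 [324.68687159 403.95450759]
 [483.67833747 403.82913557]]
```

View pics/w8.png

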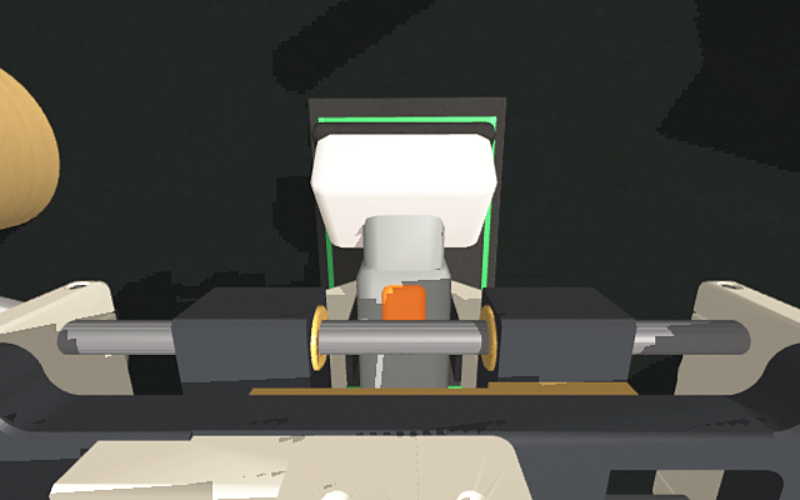

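View pics/s8.png

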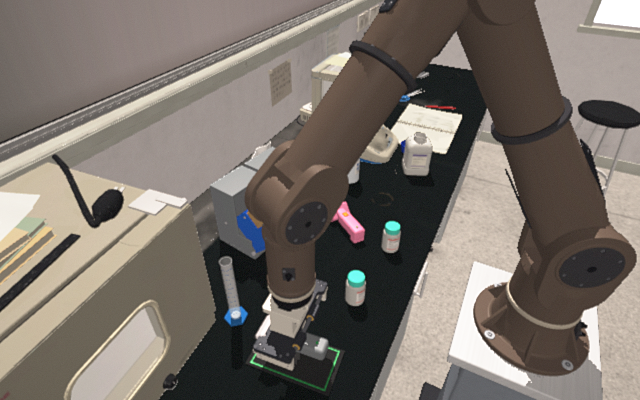

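>>> apply_moves(targets=[1,0,0,0.05,0,1,0,0,0.035,0,1,0,0,0.015,0,1,0,0,0,0,1,0,0,0,0])

```text
clock: 19.3
position: [0.4438, 0.3239, 0.013]
ee_rot: [-3.137, -0.156, -0.001]
force: [0.1, -0.3, -2.2]
width: 0.393
```

>>> apply_moves(targets=[0,0,0,0.0,0,0,0,0,0,0,0,0,0,0,0,0,0,0,0,0,0,0,0,0,0,0,0,0,0,0,0,0,0,0,0,0,0,0,-0.05,0,0,0,0,-0.1,0,0,0,0,-0.1,0,0,0,0,-0.1,0,0,0,0,-0.1,0,0,0,0,-0.1,0,0,0,0,-0.1,0,1,0,0,-0.1,0,1,0,0,0,0])

```text
clock: 21.3
position: [0.4445, 0.3249, 0.3159]
ee_rot: [-3.135, -0.156, -0.007]
force: [-0.3, 0.1, 0.1]
width: 0.832
```

Run:
```python
from h import *
import cv2
s=arm.observe();print(s["position"],s["ee_rot"],s["force"],s["width"])
im=eyes.get_image("wrist");cv2.imwrite("pics/w9.png",cv2.resize(im[:,:,::-1],None,fx=1.25,fy=1.25))
im=eyes.get_image("side");cv2.imwrite("pics/s9.png",im[:,:,::-1])
```

```text
[0.44449828 0.32493277 0.3158865 ] [-3.13456388 -0.15606217 -0.00735417] [-0.3084603   0.12952578  0.05952593] 0.8323968849994783
```

View pics/w9.png

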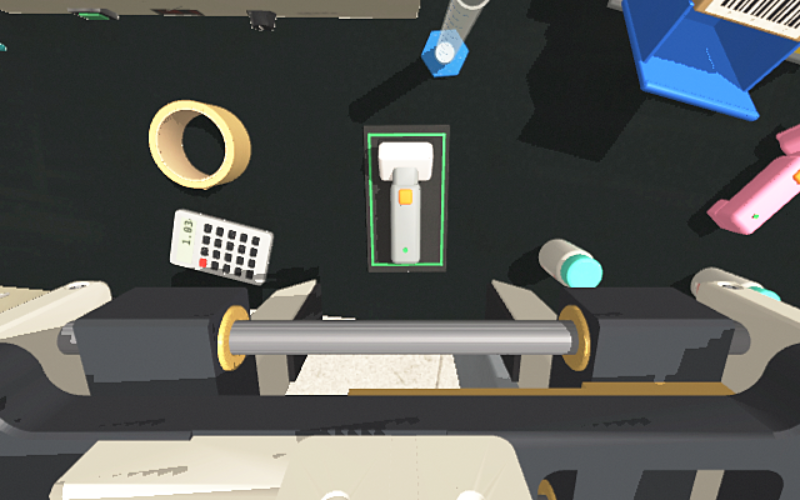

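View pics/s9.png

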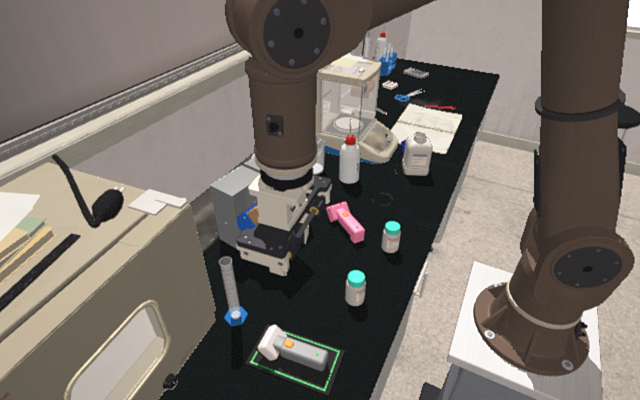

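>>> apply_moves(targets=[1,0,0,0,0.08,1,0,0,0,0.077,1,0.05,0.1,0,0,1,0.05,0.1,0,0,1,0.05,0.1,0,0,1,0.05,0.1,0,0,1,0.05,0.1,0,0,1,0.025,0.068,0,0,1,0,0,0.1,0,1,0,0,0.1,0,1,0,0,0.1,0,1,0,0,0.1,0,1,0,0,0.1,0,1,0,0,0.02,0,1,0,0,0,0,1,0,0,0,0])

```text
clock: 23.4
position: [0.52, 0.0831, 0.106]
ee_rot: [-3.133, 0.231, -0.003]
force: [1.3, 0.1, 0.2]
width: 0.005
```

Run:
```python
from h import *
import cv2
s=arm.observe();print(s["position"],s["ee_rot"],s["force"],s["width"])
im=eyes.get_image("wrist");cv2.imwrite("pics/w10.png",cv2.resize(im[:,:,::-1],None,fx=1.25,fy=1.25))
p=R.from_euler("z",.147).as_matrix()@(s["position"]-[.678,.0605,0]);print(p)
```

```text
[0.52004109 0.08311693 0.10603215] [-3.13257497e+00  2.30694440e-01 -3.10665441e-03] [1.26718916 0.06215965 0.16260547] 0.005407797157648721
[-0.15956804 -0.00076341  0.10603215]
```

View pics/w10.png

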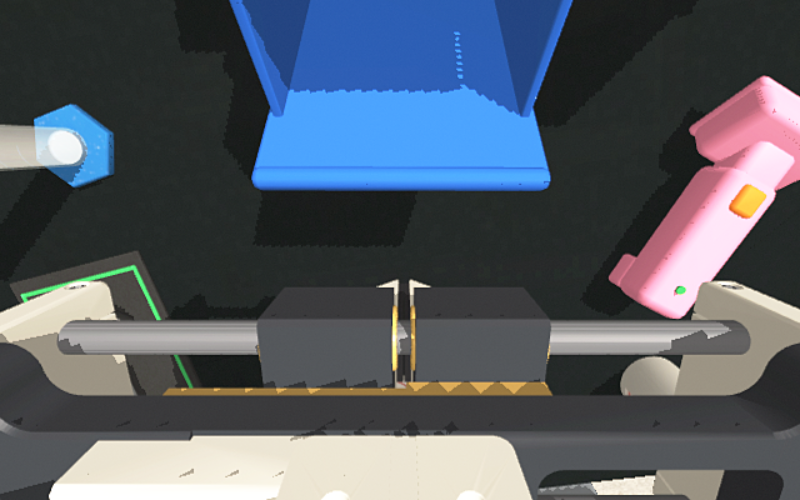

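>>> apply_moves(targets=[1,0.04,0,-0.005,0,1,0.04,0,-0.005,0,1,0.04,0,-0.005,0,1,0.04,0,-0.005,0,1,0.04,0,-0.01,0,1,0.03,0,-0.01,0,1,0.03,0,-0.01,0,1,0.03,0,-0.01,0,1,0.03,0,-0.01,0,1,0.02,0,0,0,1,0,0,0,0])

```text
clock: 24.82
position: [0.6543, 0.0626, 0.1325]
ee_rot: [-3.133, 0.232, -0.0]
force: [-1.4, -0.2, 0.9]
width: 0.005
```

Run:
```python
from h import *
import cv2
s=arm.observe();print(s["position"],s["force"])
im=eyes.get_image("side");cv2.imwrite("pics/s11.png",cv2.resize(im[100:300,150:390,::-1],None,fx=3,fy=3,interpolation=cv2.INTER_CUBIC))
p=R.from_euler("z",.147).as_matrix()@(s["position"]-[.678,.0605,0]);print(p)
```

```text
[0.65428956 0.06263819 0.13254093] [-1.38371528 -0.24719345  0.93249025]
[-0.0237679  -0.00135777  0.13254093]
```

View pics/s11.png

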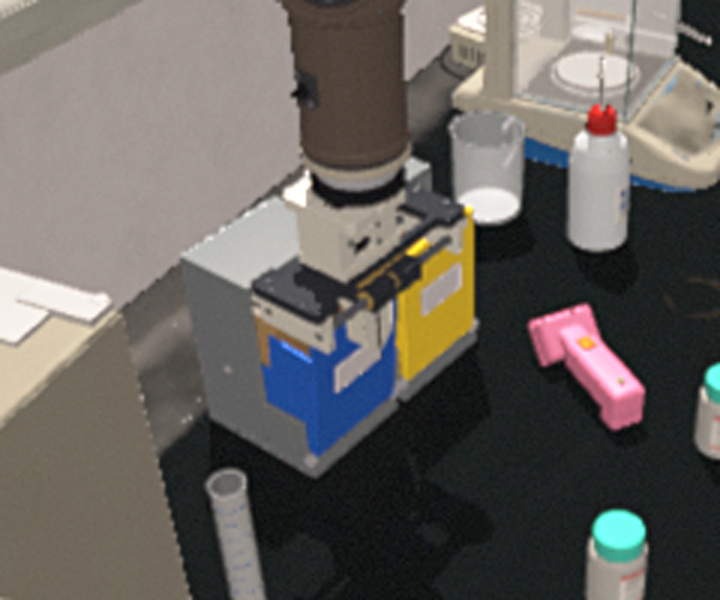

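>>> apply_moves(targets=[1,0.015,0,0,0,1,0.015,0,0,0,1,0.01,0,0,0,1,0,0,0,0])

```text
clock: 25.38
position: [0.6687, 0.0607, 0.1326]
ee_rot: [3.133, -0.23, -0.003]
force: [-5.3, -0.2, 2.8]
width: 0.004
```

>>> apply_moves(targets=[1,0.01,0,0,0,1,0.01,0,0,0,1,0,0,0,0,1,0,0,0,0])

```text
clock: 25.88
position: [0.671, 0.0605, 0.1324]
ee_rot: [3.132, -0.228, -0.019]
force: [-27.8, 0.9, 18.8]
width: 0.009
```

>>> apply_moves(targets=[1,-0.03,0,0,0,1,-0.1,0,0,0,1,-0.1,0,0,0,1,-0.1,0,0,0,1,0,0,-0.1,0,1,0,0,-0.1,0,1,0,0,-0.1,0,1,0,0,-0.1,0,1,-0.1,0,0,0,1,0,0,0,0])

```text
clock: 27.12
position: [0.506, 0.0853, 0.2937]
ee_rot: [3.133, -0.228, 0.003]
force: [-1.5, -0.7, 0.7]
width: 0.005
```

Run:
```python
from h import *
import cv2
s=arm.observe();print(s["position"],s["force"])
im=eyes.get_image("side");cv2.imwrite("pics/s12.png",cv2.resize(im[100:400,150:390,::-1],None,fx=2,fy=2,interpolation=cv2.INTER_CUBIC))
a=cv2.imread("pics/side0.png")[180:270,205:300];d=im[180:270,205:300,::-1]
cv2.imwrite("pics/s12b.png",cv2.resize(np.hstack([a,d]),None,fx=4,fy=4,interpolation=cv2.INTER_CUBIC))
im=eyes.get_image("top");cv2.imwrite("pics/t12.png",im[:,:,::-1])
```

```text
[0.50599536 0.08531363 0.29367672] [-1.527166   -0.69329527  0.70904765]
```

View pics/s12.png

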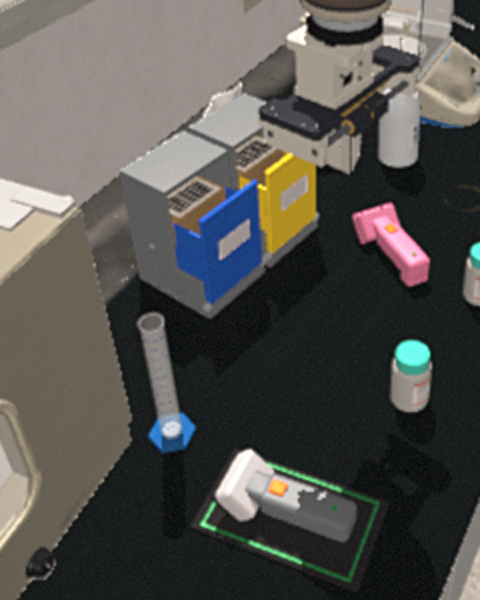

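View pics/s12b.png

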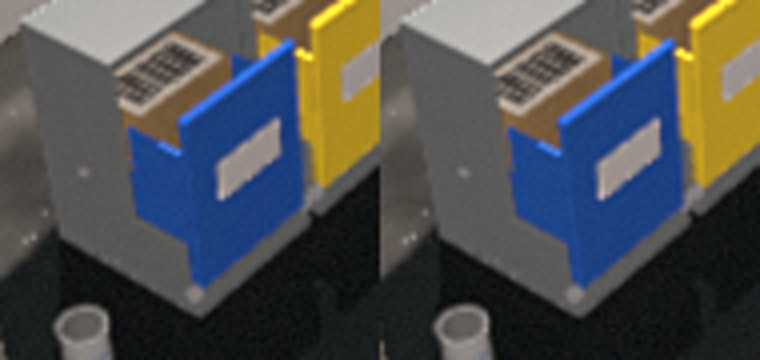

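View pics/t12.png

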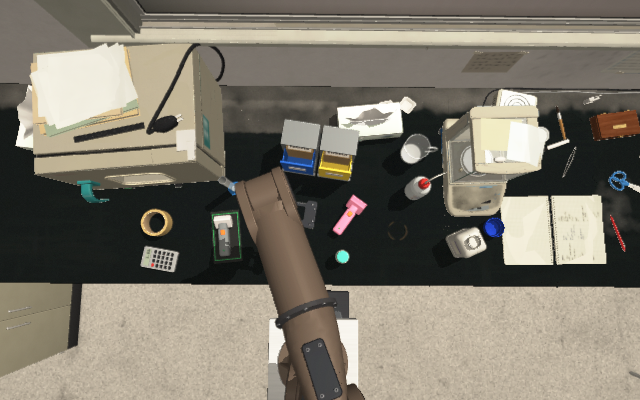

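Run:
```python
from cell import arm
print(arm.sign_off())
```

```text
the job is handed in; nothing more can be done
None
```

I did every step of the task and handed the job in at about 27 s; sign-off reported no verdict.

- **Opening:** I hooked the blue bin open from behind its rim. The side picture showed it fully tipped, with the label about where the given geometry puts it.
- **Scan:** I held the scanner still for over 2 s. By my calculation it was 81 mm from the label and about 2 mm off the line of sight. It was roughly level, with no sign of touching the bin.
- **Scanner on mat:** It lies lengthwise, window side down, head towards the far end. In the wrist picture it was centred to within a few mm.
- **Blue bin shut:** I pushed it until it stopped hard at 28 N. I can't hear a click. After I backed off, the panel stayed put and looked the same as in the starting picture.
- **Everything else:** The yellow bin is shut. The jars, wash bottle and measuring cylinder look unmoved, judged by eye from the last pictures. The arm was clear of everything at the end.

No check failed. The only disagreement was a difference of about 4 mm in the scanner's sideways position between the top and wrist cameras before I gripped it. The jaws closed centred on the handle, so it did not matter.

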